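# Square up gift boxes against the drying fence

## Task

Push the large rectangular box into the corner of the plywood fence, its long side flat against the long strip and its end against the short end stop. Also push the large round box up to the long strip right beside it, so that it touches both the strip and the rectangular box. Only push the boxes along the table, without lifting or tipping them, and leave everything else where it is.

Things in the scene. Friction and masses are not known exactly. Their poses are not given: they have to be found in the camera images.
- fence: L-shaped fence of pale plywood strips fixed to the table, 22 mm thick, 25 mm high. Origin: its inside corner, at table height. The long strip's inner face is the plane x = 0, from the corner to y = -510 mm; the short end stop's inner face is the plane y = 0, from the corner to x = -80 mm. Boxes go at x < 0, y < 0; z is up. It lies at the far side, the stop at its left as the robot sees it.
- rect_box: large rectangular leaf-covered gift box with a closed lid that does not come off; 100 mm along its x, 130 mm along its y, 60 mm high, 0.17 to 0.35 kg, loose. Origin: centre of its underside, z up. At the start it lies askew, its y axis within 25 degrees of the world's y.
- round_box: large round leaf-covered gift box with a closed lid that does not come off; 100 mm in diameter, 55 mm high, 0.11 to 0.22 kg, loose. Origin: centre of its underside, z up. It and the rectangular box may start on either side of one another.
- heart_box: bystander: small heart-shaped leaf-covered box, about 85 mm across, 45 mm high, loose; origin near its middle at the underside
- glue_jar: bystander: closed glue jar, 56 mm in diameter, 65 mm high, loose; origin at the centre of its underside
- glue_brush: bystander: flat brush lying on the table beyond the fence, 190 mm long, loose; origin under its middle, its length along its x
- small_box: bystander: small square leaf-covered box, 50 x 50 mm, 40 mm high, loose; origin at the centre of its underside
- brass_weight: bystander: brass cylinder weight standing to the left, 40 mm in diameter, 30 mm high, loose; origin at the centre of its underside
- hole_punch: bystander: hand punch with a wooden handle lying to the left of the fence, about 150 mm long along its x, 20 mm high, loose; origin under its middle
Not all that is in view belongs to the job. What is shaped like the rect_box but pink or purple is not meant.

How it is judged:
By the outcome, as a careful person would: the job done as asked, in the order asked, and still so for the second after the job is handed in, with the robot touching nothing.
It also fails if it takes over 72 s, if anything falls off the work surface, if the arm or the gripper's body presses on something with over 40 N, if the wrist force passes 120 N, or if a joint passes its speed limit or range.

## Robot

A 6-joint arm with a two-finger parallel gripper is mounted at the origin on the work surface. World frame = base frame: x ahead of the robot, y to its left, z up, the work surface at z = 0. Lengths are in m, angles in rad, forces in N, time in s.
With the tool pointing down it reaches from about 0.35 to 0.775 m from the base axis. Payload 5.5 kg.
Tool frame: the origin (TCP) lies on the centre line of the jaws, within the pads' length; the fingertips stand 11 mm ahead of it and the grasp point (between the pads) lies 8 mm behind it (env.tip_reach is the distance from the TCP to the fingertips, in m); z points along the fingers, x is the direction in which the jaws open and shut, and the axes are right-handed (so a half turn about z gives the same grasp; the last joint's range is limited). The gripper opens to 85 mm and grips with 20 to 120 N. Pads are 22 mm wide; open, the fingers measure 114 mm over their backs; the gripper's body (76 mm by 85 mm) begins 54 mm behind the grasp point. The pads swing forward as they close: fully open they stand 13 mm farther back than shut.
Start: joints at [-1.358, 0.313, 0.046, 1.304, 0, 1.431], TCP at [0.199, -0.54, 0.242] pointing down, gripper open.
Joint ranges: [-2.76, 2.76], [-0.86, 1.69], [-1.03, 1.26], [-2.2, 2.34], [-1.47, 1.5], [-3.14, 3.14]. Speed limits (rad/s): [2.57, 2.57, 3.14, 3.14, 3.14, 3.14].

## Interface

Orientations are given as a unit quaternion [w, x, y, z].
In Python, from workcell import env gives the robot as it stands.
- The arm moves only by the tool carry_out, never from a script. Its argument "moves" is one flat list of numbers, 7 for each row, row after row: the gripper command: -1 is shut, 1 is fully open, values between are in proportion, then the shift along the tool's x, y, z in m, then the turn, a rotation vector about the tool's x, y, z in degrees. A call has exactly 5 rows; each row shifts and turns the pose as measured when the row begins, along the tool's axes as they then stand; what a row does not reach is not made up. A row lasts 1/8 s, in which the tool goes at most 62.5 mm and 10.7 degrees, less where a joint would pass 70% of its speed; a pose out of reach is approached as far as the arm can. A call is refused whole if a number of a shift passes 0.0625 or a number of a turn 10.7, either way. A call with a gripper value outside its range is refused whole. The fingers move at their own pace and stop on an object; "squeeze" is the grip in N (left out, the last holds). Time passes only in rows, so rows that do not move let the fingers close, or fill a call up. It gives the time, the measured TCP pose, the force and the opening at its end, in the units of the state.
- env.get_state(): the state, without advancing time (a new reading comes with each control period).
- env.read_camera(name): name is "side" or "top" or "wrist"; returns the picture (480x640x3 uint8, red, green, blue); there is no depth.
- env.calibration(name): a dict with "camera_matrix" (3x3 intrinsics, pixels), "rvec" (rotation vector, rad) and "tvec" (3), from world to camera coordinates, as OpenCV has them; the wrist camera has in their place "hand_eye" (4x4, takes a point from camera to tool coordinates, whose origin is the TCP and whose axes are the tool frame's). Camera axes: x right, y down, z forward; pixel columns grow to the right and rows downward; lengths in m; the calibration is good to about 2 mm. The wrist camera is an equidistant fisheye: a pixel r from the principal point sees the ray r / f radians off the axis. A picture is of the moment at which its call begins: read the wrist's pose just before it. calibration takes no time and is no camera call.
- env.hand_in(): hands the job in, once; it reports no verdict.
The state is a dict: "clock": time; "joint_pos": joint angles; "qvel": joint speeds; "tau": joint torques, N m; "tcp_pos": TCP position; "orientation": TCP orientation; "wrist_force": force on the tool from outside, world axes, zero at the start; "ft_torque": the same for the moment, N m; "finger_gap": finger opening in m.
Only numpy, scipy, OpenCV 4.12 (cv2) and the standard library are available. Lean on these libraries where they do the work, as an engineer would, in place of code of your own. Each camera call takes 0.05 s, during which the arm holds its last target. There are 200 camera calls.

## Working session

There is one attempt and no reset: what is moved stays moved. The work goes in short steps, Python scripts to look and compute and a tool call to move; the robot and the scene stay as the last step left them, time stands still between calls to the robot, and variables do not carry over. Pictures are saved under pics/ and viewed, about 8 in all and at most 12, crops included, and the job is handed in when it is done.

Besides the shell and the picture viewer there is one more tool, called after "Request:" in YAML: its name, and indented under it one key for each argument. carry_out: Moves the arm, as the interface text tells. Its arguments: {"type":"object","properties":{"moves":{"type":"array"},"squeeze":{"type":"number"}},"required":["moves"]}

```bash
mkdir -p pics; ls
python3 - <<'E'
from workcell import env
import cv2
for n in("top","side"):
    cv2.imwrite(f"pics/{n}0.png",cv2.cvtColor(env.read_camera(n),cv2.COLOR_RGB2BGR))
    print(n,env.calibration(n))
s=env.get_state();print(s)
E
```

```text
pics
top {'camera_matrix': array([[491.28766054,   0.        , 321.29427445],
       [  0.        , 491.28766054, 240.35377458],
       [  0.        ,   0.        ,   1.        ]]), 'rvec': array([ 2.08516368, -2.13884377,  0.213304  ]), 'tvec': array([0.03968925, 0.55750946, 0.93903697])}
side {'camera_matrix': array([[579.15331721,   0.        , 315.89160473],
       [  0.        , 579.15331721, 238.43707283],
       [  0.        ,   0.        ,   1.        ]]), 'rvec': array([ 0.49653938, -2.8022919 ,  1.01400913]), 'tvec': array([0.5294457 , 0.15769619, 1.23514993])}
{'clock': 0.1, 'joint_pos': array([-1.35760716e+00,  3.13932209e-01,  4.50539240e-02,  1.30358865e+00,
       -3.27397350e-05,  1.43116709e+00]), 'qvel': array([ 0.00105866, -0.00424167,  0.00332065, -0.00033011,  0.00101036,
       -0.00072293]), 'tau': array([ 2.58110711e-03, -4.81725848e+01,  2.99244082e+01,  1.28632021e-02,
       -1.05992426e-04,  1.52001138e-05]), 'tcp_pos': array([ 0.19855738, -0.53914758,  0.24147828]), 'orientation': array([-5.56538192e-04,  8.20226512e-01, -5.72038260e-01, -6.23111380e-04]), 'wrist_force': array([ 0.58243429, -0.03277979, -0.51355923]), 'ft_torque': array([ 0.02463287, -0.00148421, -0.00786044]), 'finger_gap': 0.08554032038693764}
```

View pics/top0.png

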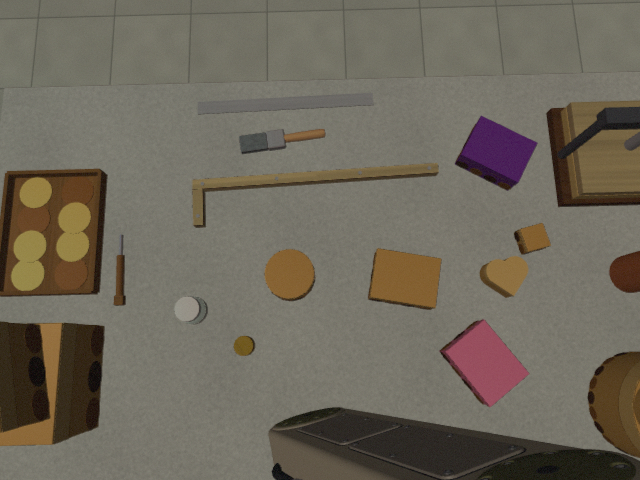

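View pics/side0.png

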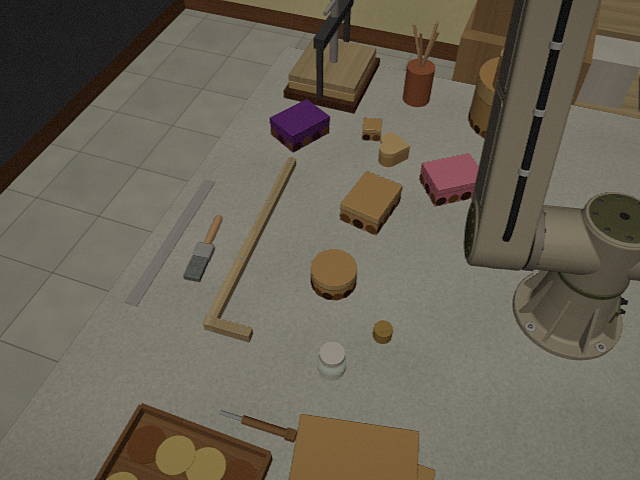

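Top view: the rect_box candidates are the tan box at (405,278), the pink one at (485,362) and the purple one at (497,152). I choose the tan box. The round tan box at (290,274) is the round_box. The brass weight at (244,346) and the cut-off cylinder at the right edge (620,395) are not. The fence corner is at about (203,188), with the strip running to (437,168). The side view agrees. Next I'll measure these and check them in one crop.

```bash
cat > h.py <<'E'
import numpy as np,cv2
from workcell import env
def w2p(n,P):
    c=env.calibration(n);return cv2.projectPoints(np.float64(P).reshape(-1,3),c['rvec'],c['tvec'],c['camera_matrix'],None)[0][:,0]
def p2w(n,p,z):
    c=env.calibration(n);R=cv2.Rodrigues(c['rvec'])[0];K=c['camera_matrix']
    p=np.float64(p).reshape(-1,2);d=(np.linalg.inv(K)@np.c_[p,np.ones(len(p))].T).T@R
    o=-R.T@c['tvec'];return o+d*((z-o[2])/d[:,2])[:,None]
def shot(n,f):
    im=cv2.cvtColor(env.read_camera(n),cv2.COLOR_RGB2BGR);cv2.imwrite(f,im);return im
def top(im,seed,z):
    # connected region of the lid colour round seed, as outline in world at height z
    hsv=cv2.cvtColor(im,cv2.COLOR_BGR2HSV).astype(int)
    x,y=map(int,seed);ref=np.median(hsv[y-4:y+5,x-4:x+5].reshape(-1,3),0)
    m=((abs(hsv-ref)<[9,60,28]).all(2)).astype(np.uint8)
    m=cv2.morphologyEx(m,cv2.MORPH_OPEN,np.ones((3,3)))
    l=cv2.connectedComponents(m)[1];m=(l==l[y,x]).astype(np.uint8)
    c=max(cv2.findContours(m,0,1)[0],key=len)[:,0]
    return c,p2w('top',c,z)[:,:2].astype(np.float32)
E
python3 - <<'E'
from h import *
im=cv2.imread('pics/top0.png')
c,w=top(im,(405,278),.06);r=cv2.minAreaRect(w*1000);print('rect',r,cv2.contourArea(w*1000))
b=cv2.boxPoints(r)/1000
c2,w2=top(im,(290,274),.055);q=cv2.minEnclosingCircle(w2*1000);print('round',q, cv2.fitEllipse(w2*1000))
f=p2w('top',[(204,188),(437,174),(437,164),(204,225),(193,225),(193,180)],.025);print(f.round(4))
for p in w2p('top',np.c_[b,[.06]*4]):cv2.circle(im,tuple(p.astype(int)),1,(0,255,0),-1)
cv2.drawContours(im,[c2.reshape(-1,1,2)],-1,(0,0,255),1)
cv2.imwrite('pics/crop1.png',cv2.resize(im[150:320,180:460],None,fx=2.8,fy=2.8,interpolation=2))
E
```

```text
rect ((478.60638427734375, -140.34490966796875), (129.4534912109375, 99.33234405517578), 79.14933776855469) 12391.91052014206
round ((493.28778076171875, 92.09294891357422), 49.82380294799805) ((493.5613098144531, 92.36654663085938), (96.62871551513672, 97.54205322265625), 93.48949432373047)
[[ 0.6863  0.2743  0.025 ]
 [ 0.7044 -0.2271  0.025 ]
 [ 0.7271 -0.2287  0.025 ]
 [ 0.6046  0.2724  0.025 ]
 [ 0.6052  0.2956  0.025 ]
 [ 0.7049  0.2984  0.025 ]]
```

View pics/crop1.png

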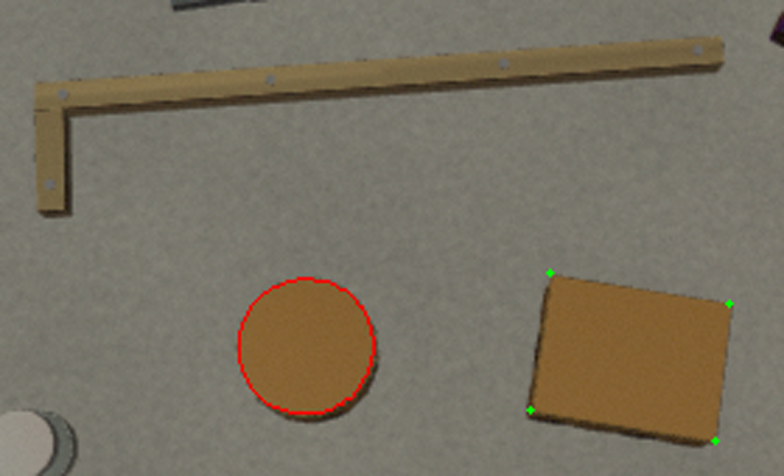

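Choice confirmed: the fitted rect measures 129×99 mm and the circle has a radius of about 49 mm. The fence inside corner is at crop (67,108). The round box is nearer the stop, but there is about 49 mm of spare room to slide the rect between it and the strip.

Plan:
1. Push the rect forward with the two open fingers until it is flat on the strip.
2. Slide it left to the stop.
3. Push the round box in.

```bash
cat >> h.py <<'E'
O=np.array([.6863,.2743]);A=np.radians(2.07)
Fx=np.array([np.cos(A),np.sin(A)]);Fy=np.array([-np.sin(A),np.cos(A)])
from scipy.spatial.transform import Rotation as Rn
def fence(p):
    d=np.asarray(p)[...,:2]-O;return np.stack([d@Fx,d@Fy],-1)
def where():
    s=env.get_state();q=s['orientation'];R=Rn.from_quat([q[1],q[2],q[3],q[0]]).as_matrix()
    return s,R
def go(fx,fy,z,yaw):
    """tool delta to the fence point (m), tool x at angle yaw deg in fence frame, pointing down"""
    s,R=where();t=np.r_[O+fx*Fx+fy*Fy,z];a=np.radians(yaw)+A
    G=np.array([[np.cos(a),np.sin(a),0],[np.sin(a),-np.cos(a),0],[0,0,-1]])
    print('t',round(s['clock'],2),'fence now',fence(s['tcp_pos']).round(4),'z',s['tcp_pos'][2].round(4),'gap',round(s['finger_gap'],4),'F',s['wrist_force'].round(1))
    print('tool shift mm',(R.T@(t-s['tcp_pos'])*1000).round(1),'turn',np.degrees(Rn.from_matrix(R.T@G).as_rotvec()).round(2))
    print('after turn, shift mm',(G.T@(t-s['tcp_pos'])*1000).round(1))
E
python3 -c "
from h import *
print(env.tip_reach);go(-.315,-.407,.12,-90)"
```

```text
0.011
t 0.1 fence now [-0.5168 -0.7953] z 0.2415 gap 0.0855 F [ 0.6 -0.  -0.5]
tool shift mm [-305.9 -312.7  122. ] turn [ 0.    0.1  18.15]
after turn, shift mm [-388.3 -201.8  121.5]
```

Request:
carry_out:
  moves: [1,-0.05,-0.05,0.01,0,0,9.1,1,-0.05,-0.045,0.01,0,0,9.1,1,-0.055,-0.03,0.01,0,0,0,1,-0.055,-0.03,0.01,0,0,0,1,-0.055,-0.03,0.01,0,0,0]

```text
clock: 0.72
tcp_pos: [0.3419, -0.2647, 0.1913]
orientation: [-0.001, 0.713, -0.702, -0.001]
wrist_force: [0.1, -0.7, -0.5]
finger_gap: 0.0855
```

```bash
python3 -c "
from h import *
go(-.315,-.407,.12,-90)"
```

```text
t 0.72 fence now [-0.3637 -0.5262] z 0.1913 gap 0.0855 F [ 0.1 -0.7 -0.5]
tool shift mm [-120.   -46.2   71.5] turn [ 0.01  0.13 -1.17]
after turn, shift mm [-119.2  -48.7   71.3]
```

Request:
carry_out:
  moves: [1,-0.04,-0.016,0.02,0,0,-1.2,1,-0.04,-0.016,0.02,0,0,0,1,-0.04,-0.016,0.02,0,0,0,1,0,0,0.05,0,0,0,1,0,0,0.03,0,0,0]

```text
clock: 1.35
tcp_pos: [0.3892, -0.1348, 0.0489]
orientation: [-0.002, 0.723, -0.691, 0.001]
wrist_force: [-0.4, -0.1, -0.6]
finger_gap: 0.0854
```

```bash
python3 -c "
from h import *
go(-.315,-.407,.025,-90)"
```

```text
t 1.35 fence now [-0.3117 -0.3981] z 0.0489 gap 0.0854 F [-0.4 -0.1 -0.6]
tool shift mm [ 8.9  3.5 23.9] turn [-0.23  0.02  0.57]
after turn, shift mm [ 8.9  3.3 23.9]
```

Request:
carry_out:
  moves: [1,0.009,0.003,0.024,0,0,0.5,1,0,-0.018,0,0,0,0,1,0,-0.018,0,0,0,0,1,0,-0.018,0,0,0,0,1,0,-0.018,0,0,0,0]

```text
clock: 1.98
tcp_pos: [0.4611, -0.1394, 0.0237]
orientation: [-0.001, 0.72, -0.694, -0.001]
wrist_force: [-1.9, -0.4, -0.8]
finger_gap: 0.0858
```

Request:
carry_out:
  moves: [1,0,-0.018,0,0,0,0,1,0,-0.018,0,0,0,0,1,0,-0.018,0,0,0,0,1,0,-0.018,0,0,0,0,1,0,0,0,0,0,0]

```text
clock: 2.6
tcp_pos: [0.5451, -0.1357, 0.0288]
orientation: [-0.003, 0.722, -0.692, 0.003]
wrist_force: [-1.2, 0.4, -0.3]
finger_gap: 0.085
```

```bash
python3 -c "
from h import *
go(-.111,-.407,.025,-90)
im=shot('top','pics/top1.png')"
```

```text
t 2.6 fence now [-0.1559 -0.4046] z 0.0288 gap 0.085 F [-1.2  0.4 -0.3]
tool shift mm [  2.7 -44.9   4.1] turn [-0.46 -0.05  0.32]
after turn, shift mm [  2.4 -44.9   3.8]
```

View pics/top1.png

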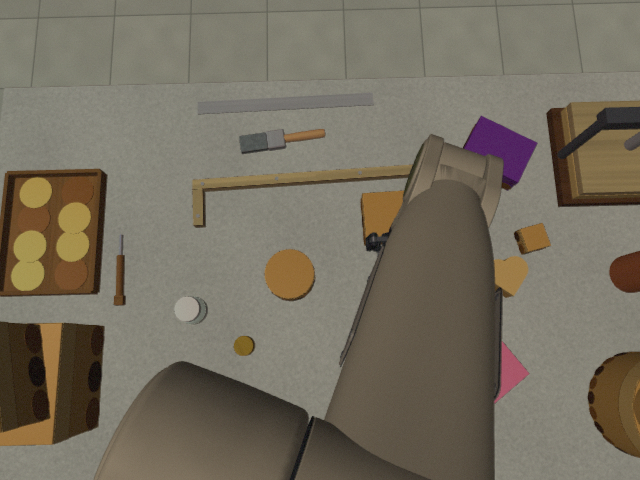

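The rect's left edge is now square to the strip (361,192–245), about 40 mm short of it. The push continues more slowly.

Request:
carry_out:
  moves: [1,0.002,-0.012,0.003,0,0,0.3,1,0,-0.012,0,0,0,0,1,0,-0.01,0,0,0,0,1,0,-0.006,0,0,0,0,1,0,-0.003,0,0,0,0]

```text
clock: 3.28
tcp_pos: [0.5878, -0.1356, 0.0259]
orientation: [-0.001, 0.719, -0.695, 0.001]
wrist_force: [-2.7, -0.0, 2.1]
finger_gap: 0.0852
```

```bash
python3 -c "
from h import *
go(-.111,-.407,.025,-90)"
```

```text
t 3.27 fence now [-0.1132 -0.4061] z 0.0259 gap 0.0852 F [-2.7 -0.   2.1]
tool shift mm [ 0.9 -2.2  0.9] turn [-0.22 -0.   -0.05]
after turn, shift mm [ 0.9 -2.2  0.9]
```

Request:
carry_out:
  moves: [1,0,-0.003,0,0,0,0,1,0,-0.003,0,0,0,0,1,0,-0.003,0,0,0,0,1,0,-0.003,0,0,0,0,1,0,-0.003,0,0,0,0]

```text
clock: 3.9
tcp_pos: [0.5913, -0.1349, 0.025]
orientation: [0.007, 0.719, -0.695, -0.007]
wrist_force: [-10.9, -2.1, 6.7]
finger_gap: 0.0853
```

```bash
python3 -c "
from h import *
go(-.111,-.407,.025,-90)"
```

```text
t 3.9 fence now [-0.1098 -0.4055] z 0.025 gap 0.0853 F [-10.9  -2.1   6.7]
tool shift mm [ 1.5  1.2 -0. ] turn [ 1.08  0.02 -0.06]
after turn, shift mm [ 1.5  1.2 -0. ]
```

Request:
carry_out:
  moves: [1,0,0.02,0,-1,0,0,1,0,0.01,-0.02,0,0,0,1,0,0,-0.04,0,0,0,1,0,0,-0.04,0,0,0,1,0,0,0,0,0,0]

```text
clock: 4.53
tcp_pos: [0.5643, -0.1364, 0.1331]
orientation: [0.011, 0.719, -0.695, -0.01]
wrist_force: [0.3, -0.2, 0.0]
finger_gap: 0.0852
```

```bash
python3 -c "
from h import *
print(fence(p2w('top',[(361,193),(362,245)],.06)))
print(env.get_state()['joint_pos'].round(2))
go(-.052,-.51,.125,0)
go(-.052,-.51,.125,180)"
```

```text
[[-0.04292923 -0.33181268]
 [-0.15207511 -0.32537624]]
[-0.37  0.4  -0.1   1.1  -0.01  2.74]
t 4.53 fence now [-0.1367 -0.406 ] z 0.1331 gap 0.0852 F [ 0.3 -0.2  0. ]
tool shift mm [103.8 -85.1   5.6] turn [  1.38   1.32 -90.1 ]
after turn, shift mm [ 84.7 104.    8.1]
t 4.53 fence now [-0.1367 -0.406 ] z 0.1331 gap 0.0852 F [ 0.3 -0.2  0. ]
tool shift mm [103.8 -85.1   5.6] turn [ 1.32 -1.38 89.89]
after turn, shift mm [ -84.7 -104.     8.1]
```

Request:
carry_out:
  moves: [0.06,0,0,0,0,0,-10.5,0.06,0,0,0,0,0,-10.5,0.06,0,0,0,0,0,-10.5,0.06,0,0,0,0,0,-10.5,0.06,0,0,0,0,0,-10.5]

```text
clock: 5.15
tcp_pos: [0.564, -0.1363, 0.1356]
orientation: [0.005, 0.956, -0.294, -0.011]
wrist_force: [0.3, 0.5, -0.5]
finger_gap: 0.0452
```

Request:
carry_out:
  moves: [0.06,0,0,0,0,0,-10.5,0.06,0,0,0,0,0,-10.5,0.06,0,0,0,0,0,-10.5,0.06,0.02,0.05,0,0,0,-6,0.06,0.02,0.05,0,0,0,0]

```text
clock: 5.78
tcp_pos: [0.6045, -0.2328, 0.1358]
orientation: [-0.0, 0.999, 0.041, -0.011]
wrist_force: [0.1, -1.4, 0.9]
finger_gap: 0.0451
```

```bash
python3 -c "
from h import *
go(-.052,-.505,.025,0)"
```

```text
t 5.78 fence now [-0.1001 -0.5038] z 0.1358 gap 0.0451 F [ 0.1 -1.4  0.9]
tool shift mm [ 50.4   3.4 109.7] turn [-0.03  1.27  2.58]
after turn, shift mm [ 48.1   1.2 110.8]
```

Request:
carry_out:
  moves: [0.06,0.024,0.001,0.02,0,1.2,2.6,0.06,0.024,0.001,0.03,0,0,0,0.06,0,0,0.03,0,0,0,0.06,0,0,0.028,0,0,0,0.06,0,0,0,0,0,0]

```text
clock: 6.4
tcp_pos: [0.6546, -0.2375, 0.0246]
orientation: [0.0, 1.0, 0.014, 0.002]
wrist_force: [-0.2, -0.7, 0.5]
finger_gap: 0.0451
```

```bash
python3 -c "
from h import *
go(-.052,-.505,.025,0)"
```

```text
t 6.4 fence now [-0.0502 -0.5103] z 0.0246 gap 0.0451 F [-0.2 -0.7  0.5]
tool shift mm [-1.9 -5.3 -0.4] turn [ 0.06 -0.24 -0.44]
after turn, shift mm [-1.8 -5.3 -0.4]
```

Request:
carry_out:
  moves: [0.06,-0.002,-0.016,0,0,0,-0.4,0.06,0,-0.016,0,0,0,0,0.06,0,-0.016,0,0,0,0,0.06,0,-0.016,0,0,0,0,0.06,0,-0.016,0,0,0,0]

```text
clock: 7.02
tcp_pos: [0.6518, -0.1538, 0.0299]
orientation: [0.002, 1.0, 0.018, 0.006]
wrist_force: [-0.0, -1.4, -0.3]
finger_gap: 0.0452
```

```bash
python3 -c "
from h import *
go(-.052,-.141,.025,0)"
```

```text
t 7.03 fence now [-0.05   -0.4266] z 0.0299 gap 0.0452 F [-0.  -1.4 -0.3]
tool shift mm [  -2.3 -285.6    3.5] turn [ 0.29 -0.64 -0.04]
after turn, shift mm [  -2.  -285.6    4.9]
```

Request:
carry_out:
  moves: [0.06,-0.001,-0.018,0.003,0,-0.6,0,0.06,0,-0.018,0,0,0,0,0.06,0,-0.018,0,0,0,0,0.06,0,-0.018,0,0,0,0,0.06,0,-0.018,0,0,0,0]

```text
clock: 7.65
tcp_pos: [0.6481, -0.0578, 0.0271]
orientation: [0.003, 1.0, 0.018, 0.001]
wrist_force: [0.1, -1.9, 1.4]
finger_gap: 0.0452
```

```bash
python3 -c "
from h import *
go(-.052,-.141,.025,0)
im=shot('top','pics/top2.png')"
```

```text
t 7.65 fence now [-0.0501 -0.3305] z 0.0271 gap 0.0452 F [ 0.1 -1.9  1.4]
tool shift mm [  -2.  -189.5    0.9] turn [ 0.36 -0.11 -0.03]
after turn, shift mm [  -1.9 -189.5    2.1]
```

View pics/top2.png

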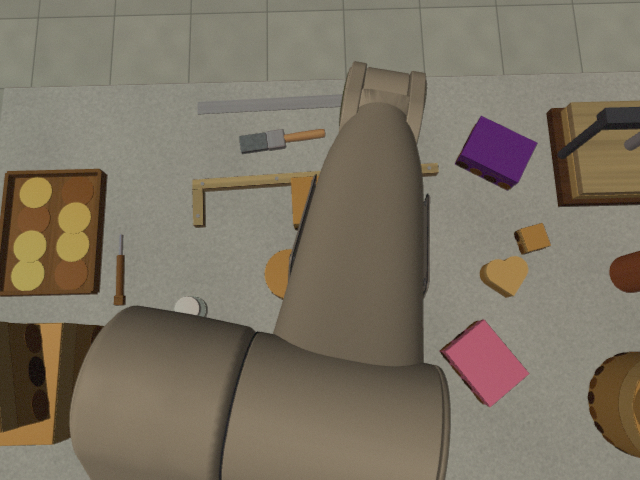

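The rect is against the strip, its left edge at (292,178–227) and clear of the round box (276,274). The slide continues.

Request:
carry_out:
  moves: [0.06,-0.001,-0.018,0.001,0,0,0,0.06,0,-0.018,0,0,0,0,0.06,0,-0.018,0,0,0,0,0.06,0,-0.018,0,0,0,0,0.06,0,-0.018,0,0,0,0]

```text
clock: 8.32
tcp_pos: [0.6445, 0.0379, 0.0268]
orientation: [0.004, 1.0, 0.018, 0.002]
wrist_force: [-0.1, -3.1, 2.3]
finger_gap: 0.0452
```

```bash
python3 -c "
from h import *
go(-.052,-.141,.025,0)"
```

```text
t 8.32 fence now [-0.0503 -0.2347] z 0.0268 gap 0.0452 F [-0.1 -3.1  2.3]
tool shift mm [ -1.8 -93.7   1.1] turn [ 0.41 -0.24 -0.03]
after turn, shift mm [ -1.7 -93.7   1.8]
```

Request:
carry_out:
  moves: [0.06,-0.001,-0.018,0.001,0,0,0,0.06,0,-0.018,0,0,0,0,0.06,0,-0.015,0,0,0,0,0.06,0,-0.012,0,0,0,0,0.06,0,-0.006,0,0,0,0]

```text
clock: 8.95
tcp_pos: [0.6416, 0.1116, 0.0267]
orientation: [0.005, 1.0, 0.018, 0.003]
wrist_force: [0.1, -4.3, 5.1]
finger_gap: 0.0453
```

```bash
python3 -c "
from h import *
go(-.052,-.141,.025,0)"
```

```text
t 8.95 fence now [-0.0505 -0.1609] z 0.0267 gap 0.0453 F [ 0.1 -4.3  5.1]
tool shift mm [ -1.5 -20.    1.5] turn [ 0.56 -0.37  0.03]
after turn, shift mm [ -1.5 -19.9   1.7]
```

Request:
carry_out:
  moves: [0.06,0,-0.006,0.001,0,0,0,0.06,0,-0.005,0,0,0,0,0.06,0,-0.004,0,0,0,0,0.06,0,-0.003,0,0,0,0,0.06,0,-0.003,0,0,0,0]

```text
clock: 9.57
tcp_pos: [0.6406, 0.1305, 0.0266]
orientation: [0.007, 1.0, 0.017, 0.003]
wrist_force: [-1.5, -4.4, 5.7]
finger_gap: 0.0453
```

```bash
python3 -c "
from h import *
go(-.052,-.141,.025,0)"
```

```text
t 9.57 fence now [-0.0509 -0.142 ] z 0.0266 gap 0.0453 F [-1.5 -4.4  5.7]
tool shift mm [-1.1 -1.   1.6] turn [ 0.85 -0.31 -0.11]
after turn, shift mm [-1.1 -1.   1.6]
```

Request:
carry_out:
  moves: [0.06,0,-0.003,0,0,0,0,0.06,0,-0.003,0,0,0,0,0.06,0,-0.003,0,0,0,0,0.06,0,-0.003,0,0,0,0,0.06,0,-0.003,0,0,0,0]

```text
clock: 10.2
tcp_pos: [0.6403, 0.1325, 0.0269]
orientation: [0.019, 1.0, 0.013, 0.002]
wrist_force: [-0.5, -14.3, 6.5]
finger_gap: 0.0455
```

```bash
python3 -c "
from h import *
go(-.052,-.141,.025,0)"
```

```text
t 10.2 fence now [-0.0511 -0.14  ] z 0.0269 gap 0.0455 F [ -0.5 -14.3   6.5]
tool shift mm [-0.9  0.9  1.9] turn [ 2.2  -0.19 -0.58]
after turn, shift mm [-0.9  1.   1.9]
```

The rect is seated: 14 N against the stop and TCP 140 mm from it (expected 141). I'll back off to the right, lift, and check the view.

Request:
carry_out:
  moves: [0.06,0,0.02,0,0,0,0,0.06,0,0.03,0,0,0,0,0.06,0,0.03,-0.03,0,0,0,0.06,-0.02,0.05,-0.05,0,0,0,0.06,-0.02,0.06,-0.05,0,0,0]

```text
clock: 10.82
tcp_pos: [0.6072, -0.0353, 0.1392]
orientation: [0.015, 1.0, 0.016, -0.005]
wrist_force: [0.9, -1.1, 0.1]
finger_gap: 0.0454
```

Request:
carry_out:
  moves: [0.41,-0.03,0.06,0,0,0,10.5,0.41,-0.03,0.06,0,0,0,10.5,0.41,-0.02,0,0,0,0,10.5,0.41,0,0,0,0,0,10.5,0.41,0,0,0,0,0,10.5]

```text
clock: 11.45
tcp_pos: [0.5233, -0.1423, 0.1435]
orientation: [0.011, 0.899, -0.439, 0.003]
wrist_force: [0.5, 0.7, 0.1]
finger_gap: 0.0604
```

Run:
```python
from h import *
go(-.275,-.177,.125,-90)
im=shot('top','pics/top3.png')
print('brass,jar',fence(p2w('top',[(244,346)],.03)),fence(p2w('top',[(188,310)],.065)))
```

```text
t 11.45 fence now [-0.1779 -0.4104] z 0.1435 gap 0.0604 F [0.5 0.7 0.1]
tool shift mm [-246.3  -58.6   13.6] turn [ 0.7  -1.18 35.91]
after turn, shift mm [-233.4   97.1   18.5]
brass,jar [[-0.33674419 -0.07694974]] [[-0.26123962  0.02498765]]
```

View pics/top3.png

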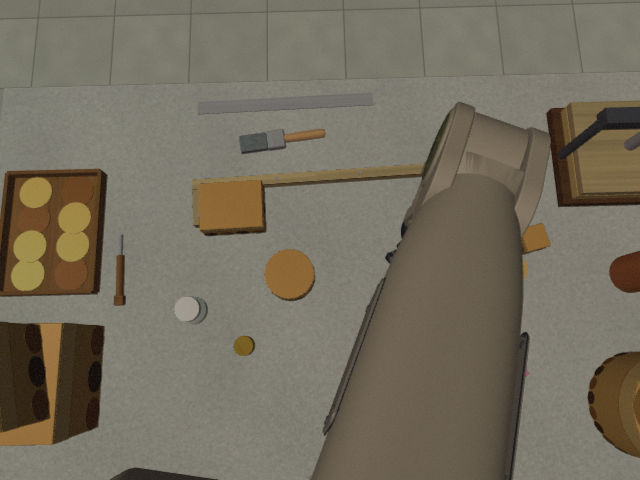

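The rect sits in the corner at (231,206), with the strip and stop edges hidden under its lid edge; the round box is unmoved at (290,274).

Request:
carry_out:
  moves: [0.41,-0.02,0.01,0,0,0,9,0.41,-0.04,0.01,0,0,0,9,0.41,-0.05,0.02,0,0,0,9,0.41,-0.05,0.025,0,0,0,9,0.41,-0.05,0.025,0,0,0,0]

```text
clock: 12.12
tcp_pos: [0.3773, 0.0349, 0.1371]
orientation: [0.008, 0.712, -0.702, 0.004]
wrist_force: [0.4, 1.2, -0.1]
finger_gap: 0.0604
```

Run:
```python
from h import *
go(-.275,-.177,.125,-90)
im=cv2.imread('pics/top3.png')
c,w=top(im,(231,206),.06);print(cv2.minAreaRect(fence(w).astype(np.float32)*1000))
c,w=top(im,(290,274),.055);print(cv2.fitEllipse(fence(w).astype(np.float32)*1000))
```

```text
t 12.12 fence now [-0.3175 -0.2281] z 0.1371 gap 0.0604 F [ 0.4  1.2 -0.1]
tool shift mm [-52.2 -41.4  11.1] turn [ 0.33 -0.9  -1.22]
after turn, shift mm [-51.1 -42.5  12.1]
((-45.241180419921875, -70.44912719726562), (108.65170288085938, 170.9170379638672), 0.10609789937734604)
((-199.18865966796875, -174.79837036132812), (96.59356689453125, 97.33221435546875), 83.61367797851562)
```

Request:
carry_out:
  moves: [0.41,-0.026,-0.02,0.01,0,0,-1.2,0.41,-0.026,-0.022,0.01,0,-0.9,0,0.41,0,0,0.04,0,0,0,0.41,0,0,0.035,0,0,0,0.41,0,0,0.015,0,0,0]

```text
clock: 12.75
tcp_pos: [0.4152, 0.0946, 0.0228]
orientation: [-0.001, 0.727, -0.686, -0.004]
wrist_force: [-0.4, -0.2, -0.2]
finger_gap: 0.0599
```

Run:
```python
from h import *
go(-.275,-.177,.025,-90)
```

```text
t 12.75 fence now [-0.2775 -0.1698] z 0.0228 gap 0.0599 F [-0.4 -0.2 -0.2]
tool shift mm [ 7.2 -2.3 -2.2] turn [0.26 0.43 1.28]
after turn, shift mm [ 7.2 -2.5 -2.2]
```

Request:
carry_out:
  moves: [0.41,0.007,-0.006,0,0,0.4,1.3,0.41,0.001,-0.015,0,0,0,0,0.41,0.001,-0.016,0,0,0,0,0.41,0.001,-0.016,0,0,0,0,0.41,0.001,-0.016,0,0,0,0]

```text
clock: 13.38
tcp_pos: [0.4893, 0.0856, 0.0235]
orientation: [0.001, 0.721, -0.693, -0.002]
wrist_force: [-0.5, -0.1, -0.3]
finger_gap: 0.0597
```

Run:
```python
from h import *
go(-.109,-.187,.025,-90)
```

```text
t 13.38 fence now [-0.2037 -0.1815] z 0.0235 gap 0.0597 F [-0.5 -0.1 -0.3]
tool shift mm [  5.8 -94.7  -1.9] turn [0.24 0.15 0.18]
after turn, shift mm [  5.5 -94.7  -1.5]
```

Request:
carry_out:
  moves: [0.41,0.002,-0.018,0,0,0,0,0.41,0.002,-0.018,0,0,0,0,0.41,0.002,-0.016,0,0,0,0,0.41,0,-0.016,0,0,0,0,0.41,0,-0.01,0,0,0,0]

```text
clock: 14.0
tcp_pos: [0.5787, 0.0814, 0.028]
orientation: [-0.003, 0.722, -0.692, 0.0]
wrist_force: [-1.2, 0.1, -0.3]
finger_gap: 0.0603
```

Run:
```python
from h import *
go(-.107,-.187,.025,-90)
shot('top','pics/top4.png')
```

```text
t 14.0 fence now [-0.1145 -0.1889] z 0.028 gap 0.0603 F [-1.2  0.1 -0.3]
tool shift mm [-1.9 -7.5  3.1] turn [-0.31  0.24  0.29]
after turn, shift mm [-1.9 -7.5  3. ]
```

View pics/top4.png

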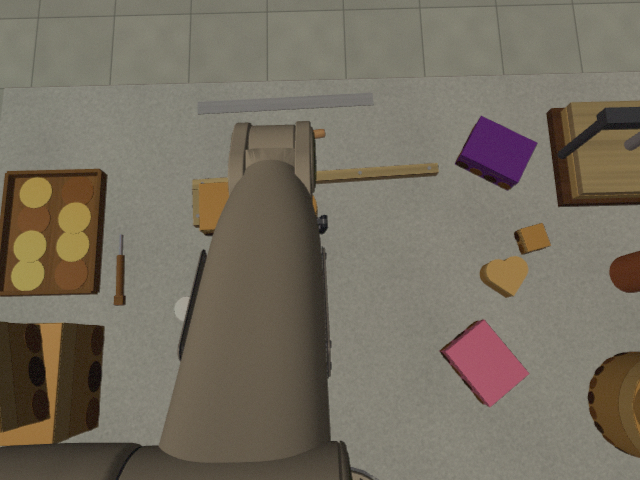

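The round box is near the strip (its edge shows at (316,205)), and the rect is still in the corner. I'll retreat and come back at 45° to wedge the round box into the strip and the rect.

Request:
carry_out:
  moves: [0.41,0,0.025,0,0,0,0,0.41,0,0.03,0,0,0,0,0.41,0.03,0,0,0,0,0,0.41,0.03,0,0,0,0,-9,0.41,0,0,0,0,0,-9]

```text
clock: 14.68
tcp_pos: [0.5293, 0.0177, 0.03]
orientation: [-0.006, 0.824, -0.566, 0.004]
wrist_force: [-0.1, -0.1, -0.1]
finger_gap: 0.0603
```

Request:
carry_out:
  moves: [0.41,0,0,0,0,0,-9,0.41,0,0,0,0,0,-9,0.41,0,0,0,0,0,-9,0.41,0,0,0,0,0,0,0.41,0,0,0,0,0,0]

```text
clock: 15.3
tcp_pos: [0.5313, 0.0165, 0.0325]
orientation: [-0.005, 0.936, -0.352, 0.007]
wrist_force: [-0.3, 0.7, 0.1]
finger_gap: 0.0604
```

Run:
```python
from h import *
go(-.114,-.242,.025,-45)
shot('top','pics/top5.png')
```

```text
t 15.3 fence now [-0.1643 -0.2521] z 0.0325 gap 0.0604 F [-0.3  0.7  0.1]
tool shift mm [ 29.6 -41.7   8.4] turn [-0.87 -0.53  1.66]
after turn, shift mm [ 28.4 -42.7   7.5]
```

View pics/top5.png

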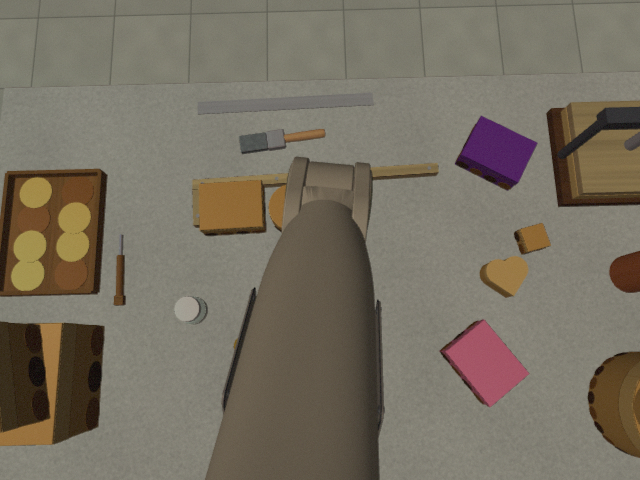

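The round box's left edge is at (270,210) and the rect's right edge at (264,207), so the gap is about 11 mm.

Request:
carry_out:
  moves: [0.41,0.015,-0.014,0.004,-0.8,0,1.6,0.41,0.014,-0.014,0.004,0,0,0,0.41,0,-0.014,0,0,0,0,0.41,0,-0.008,0,0,0,0,0.41,0,-0.008,0,0,0,0]

```text
clock: 15.98
tcp_pos: [0.5925, 0.0412, 0.0251]
orientation: [0.001, 0.93, -0.368, 0.004]
wrist_force: [-0.2, -1.2, 0.4]
finger_gap: 0.0599
```

Run:
```python
from h import *
go(-.086,-.216,.025,-45)
```

```text
t 15.97 fence now [-0.1021 -0.2295] z 0.0251 gap 0.0599 F [-0.2 -1.2  0.4]
tool shift mm [  1.7 -21.    0.1] turn [-0.01 -0.46 -0.31]
after turn, shift mm [  1.8 -21.    0.1]
```

Request:
carry_out:
  moves: [0.41,0.001,-0.007,0,0,0,0,0.41,0.001,-0.006,0,0,0,0,0.41,0,-0.004,0,0,0,0,0.41,0,-0.003,0,0,0,0,0.41,0,-0.003,0,0,0,0]

```text
clock: 16.6
tcp_pos: [0.6084, 0.0571, 0.025]
orientation: [0.003, 0.93, -0.369, 0.002]
wrist_force: [-6.6, -6.4, 4.1]
finger_gap: 0.0601
```

Run:
```python
from h import *
go(-.086,-.216,.025,-45)
```

```text
t 16.6 fence now [-0.0857 -0.2142] z 0.025 gap 0.0601 F [-6.6 -6.4  4.1]
tool shift mm [1.  1.5 0. ] turn [ 0.24 -0.39 -0.33]
after turn, shift mm [1.  1.5 0. ]
```

The force is equal in x and y (6.6 and 6.4 N), so the round box is wedged on both. I'll press once more, then retreat along the axis, lift and check.

Request:
carry_out:
  moves: [0.41,0,-0.003,0,0,0,0,0.41,0,-0.003,0,0,0,0,0.41,0,0.003,0,0,0,0,0.41,0,0.01,0,0,0,0,0.41,0,0.03,0,0,0,0]

```text
clock: 17.23
tcp_pos: [0.5797, 0.0267, 0.0259]
orientation: [0.007, 0.929, -0.369, 0.001]
wrist_force: [0.4, 0.2, 0.6]
finger_gap: 0.0601
```

Request:
carry_out:
  moves: [0.41,0,0.05,-0.03,0,0,0,0.41,0.03,0.05,-0.05,0,0,0,0.41,0.06,0.05,-0.03,0,0,0,0.41,0.06,0.03,0,0,0,0,0.41,0.06,0.0,0,0,0,0]

```text
clock: 17.85
tcp_pos: [0.6041, -0.2182, 0.1268]
orientation: [0.007, 0.93, -0.368, 0.001]
wrist_force: [0.9, -0.0, 0.9]
finger_gap: 0.0602
```

Run:
```python
from h import *
print(env.get_state()['tcp_pos'],env.get_state()['clock'])
im=shot('top','pics/top6.png')
a=cv2.resize(im[160:260,180:360],None,fx=4.4,fy=4.4,interpolation=2)
P=O+np.array([[0,-.0],[-.1,0],[-.1,-.13],[0,-.13]])@np.array([Fx,Fy])
b=w2p('top',np.c_[P,[.06]*4])
th=np.linspace(0,6.28,60);C=O+(np.array([-.05,-.18])+.05*np.c_[np.cos(th),np.sin(th)])@np.array([Fx,Fy])
e=w2p('top',np.c_[C,[.055]*60])
f=lambda p:((p-[180,160]+.5)*4.4).astype(np.int32).reshape(-1,1,2)
cv2.polylines(a,[f(b)],True,(0,255,0),1);cv2.polylines(a,[f(e)],True,(0,0,255),1)
cv2.imwrite('pics/crop6.png',a)
c,w=top(im,(300,205),.055);print(len(c),cv2.fitEllipse(fence(w).astype(np.float32)*1000))
```

```text
[ 0.60409254 -0.21817593  0.12683194] 17.85
542 ((-39.22256088256836, -126.09730529785156), (108.84539031982422, 404.8475646972656), 3.0336549282073975)
```

View pics/crop6.png

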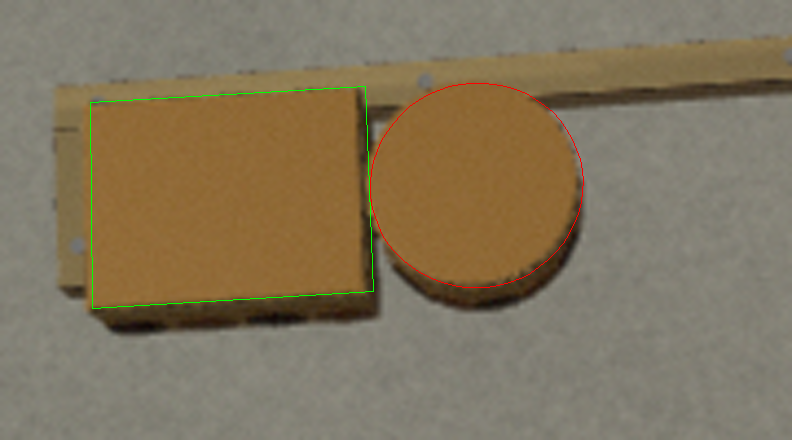

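Run:
```python
from h import *
im=cv2.imread('pics/top6.png').astype(int)
for r in(185,195,200,203,206,210,220):print(r,[tuple(v) for v in im[r,258:272]][0:14:1] if r==203 else im[r,258:272].sum(1))
for x in(205,215,225,235,245,255):print(x,im[222:236,x].sum(1))
print(env.calibration('wrist')); go(-.13,-.19,.22,-90)
```

```text
185 [286 301 292 193 138 154 178 173 158 176 177 213 261 302]
195 [295 304 285 205 134 177 273 291 298 297 299 301 304 306]
200 [299 301 294 260 189 287 306 296 302 305 305 294 307 302]
203 [(np.int64(51), np.int64(103), np.int64(141)), (np.int64(50), np.int64(99), np.int64(141)), (np.int64(52), np.int64(103), np.int64(141)), (np.int64(45), np.int64(91), np.int64(124)), (np.int64(33), np.int64(60), np.int64(75)), (np.int64(54), np.int64(93), np.int64(121)), (np.int64(53), np.int64(104), np.int64(143)), (np.int64(53), np.int64(105), np.int64(144)), (np.int64(50), np.int64(103), np.int64(143)), (np.int64(51), np.int64(101), np.int64(142)), (np.int64(57), np.int64(108), np.int64(145)), (np.int64(53), np.int64(103), np.int64(141)), (np.int64(53), np.int64(102), np.int64(141)), (np.int64(54), np.int64(105), np.int64(144))]
206 [299 297 294 283 187 230 308 309 306 310 302 301 299 300]
210 [306 303 301 294 198 120 186 325 306 306 294 297 301 302]
220 [297 302 296 285 206 178 121 190 360 369 342 171 148 193]
205 [318 311 309 306 312 307 313 258 191 153 151 133  88 244]
215 [312 312 300 310 3
[... 294 characters left out ...]
ra_matrix': array([[371.64829954,   0.        , 318.3603969 ],
       [  0.        , 371.64829954, 239.86057127],
       [  0.        ,   0.        ,   1.        ]]), 'hand_eye': array([[ 9.99999803e-01, -6.17522824e-04, -1.08451118e-04,
        -7.52188840e-04],
       [ 6.21828051e-04,  9.54726563e-01,  2.97484121e-01,
        -7.61008479e-02],
       [-8.01620716e-05, -2.97484130e-01,  9.54726760e-01,
        -1.32733340e-01],
       [ 0.00000000e+00,  0.00000000e+00,  0.00000000e+00,
         1.00000000e+00]])}
t 17.9 fence now [-0.0935 -0.4955] z 0.1259 gap 0.0605 F [ 8.9 -5.8  1.2]
tool shift mm [-241.5 -187.6 -100. ] turn [ 0.25 -1.1  44.64]
after turn, shift mm [-305.5   36.5  -94.1]
```

Request:
carry_out:
  moves: [0.41,-0.045,-0.043,0,0,0,0,0.41,-0.045,-0.043,0,0,0,0,0.41,-0.045,-0.043,0,0,0,0,0.41,-0.045,-0.043,0,0,0,0,0.41,-0.03,-0.03,0,0,0,0]

```text
clock: 18.52
tcp_pos: [0.5994, 0.0662, 0.118]
orientation: [0.007, 0.927, -0.374, 0.007]
wrist_force: [-0.5, -0.2, 0.2]
finger_gap: 0.0602
```

Request:
carry_out:
  moves: [0.41,0,0,0,0,0,0,0.41,0,0,0,0,0,0,0.41,0,0,0,0,0,0,0.41,0,0,0,0,0,0,0.41,0,0,0,0,0,0]

```text
clock: 19.15
tcp_pos: [0.5987, 0.0661, 0.1179]
orientation: [0.007, 0.927, -0.374, 0.007]
wrist_force: [0.5, 0.3, 0.2]
finger_gap: 0.0602
```

Run:
```python
from h import *
go(-.104,-.184,.12,-45)
shot('wrist','pics/w1.png')
```

```text
t 19.15 fence now [-0.095  -0.2049] z 0.1179 gap 0.0602 F [0.5 0.3 0.2]
tool shift mm [-21.2  -8.   -2.6] turn [ 0.4  -1.06 -0.98]
after turn, shift mm [-21.1  -8.4  -2.1]
```

View pics/w1.png

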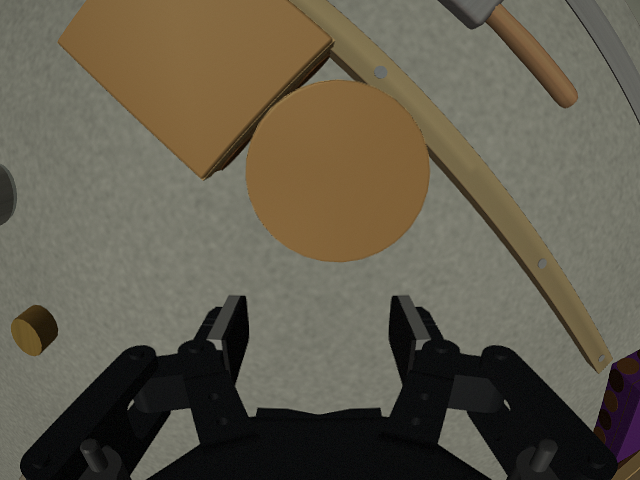

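Run:
```python
import cv2,numpy as np
a=cv2.imread('pics/w1.png')
s=lambda y,x:cv2.convertScaleAbs(cv2.resize(a[y:y+90,x:x+90],(390,390),interpolation=cv2.INTER_CUBIC),alpha=1.8)
cv2.imwrite('pics/w1c.png',np.hstack([s(70,215),s(70,375)]))
```

```text
(no output)
```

View pics/w1c.png

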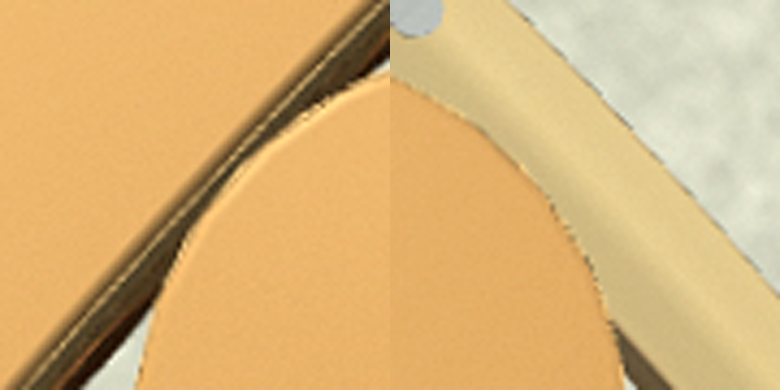

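```bash
cat >> h.py <<'E'
def wrist2w(p,z):
    c=env.calibration('wrist');K=c['camera_matrix'];H=c['hand_eye'];s,R=where()
    p=np.float64(p).reshape(-1,2);v=(p-K[:2,2])/K[0,0];r=np.linalg.norm(v,axis=1,keepdims=True)
    d=np.c_[np.sin(r)*v/r,np.cos(r)]@H[:3,:3].T@R.T;o=s['tcp_pos']+R@H[:3,3]
    return o+d*((z-o[2])/d[:,2])[:,None]
E
python3 - <<'E'
from h import *
from scipy.optimize import least_squares
im=cv2.imread('pics/w1.png');hsv=cv2.cvtColor(im,cv2.COLOR_BGR2HSV).astype(int)
ref=np.median(hsv[160:180,330:350].reshape(-1,3),0)
m=((abs(hsv-ref)<[5,35,26]).all(2)).astype(np.uint8);m=cv2.morphologyEx(m,cv2.MORPH_OPEN,np.ones((5,5)))
l=cv2.connectedComponents(m)[1];print(ref,l[170,338],l[60,200],(l==l[170,338]).sum())
g=lambda y,x:max(cv2.findContours((l==l[y,x]).astype(np.uint8),0,1)[0],key=len)[:,0]
w=fence(wrist2w(g(170,338),.055))
f=least_squares(lambda q:np.hypot(w[:,0]-q[0],w[:,1]-q[1])-q[2],[-.05,-.18,.05],loss='soft_l1',f_scale=.0005).x
print('round',(f*1000).round(1))
e=fence(wrist2w(g(60,200),.06))
R=e[(e[:,0]>-.09)&(e[:,0]<-.01)&(e[:,1]<-.1)]
L=np.polyfit(R[:,0],R[:,1],1);print('rect right face slope deg',np.degrees(np.arctan(L[0])),'y at x=-.05',np.polyval(L,f[0])*1000)
N=e[(e[:,0]<-.085)&(e[:,1]<-.02)&(e[:,1]>-.12)];L2=np.polyfit(N[:,1],N[:,0],1);print('near face slope deg',np.degrees(np.arctan(L2[0])),'x',np.polyval(L2,-.065)*1000,len(N))
s=fence(wrist2w([(430,152),(480,214),(526,276)],.025));print('strip top inner edge',s.round(4))
print('gap mm',(np.polyval(L,f[0])-f[1]-f[2])*1000)
E
```

```text
[ 17. 141. 128.] 3 1 26294
round [ -50.1 -177.1   49.4]
rect right face slope deg -0.09391882496172085 y at x=-.05 -124.41974431339956
near face slope deg 0.08771469396584539 x -101.10667397789912 128
strip top inner edge [[-0.0013 -0.2124]
 [-0.0027 -0.2677]
 [-0.0037 -0.3343]]
gap mm 3.3266483458010003
```

Round box to rect measures about 3 mm apart, some of which is eroded edges and lid parallax. The faces are square to within 0.1°. I can't be sure they touch, so I'll repeat the wedge push more firmly and release it slowly.

Run:
```python
from h import *
go(-.116,-.244,.12,-45)
n=fence(wrist2w([(59,42),(205,178),(331,42)],.06))*1000;print(n.round(1),np.linalg.norm(np.diff(n,axis=0),axis=1))
```

```text
t 19.2 fence now [-0.095  -0.2049] z 0.1179 gap 0.0604 F [-0.4  0.6 -0.4]
tool shift mm [13.6 42.3 -1.6] turn [ 0.4  -1.06 -0.98]
after turn, shift mm [12.9 42.5 -2.1]
[[-100.5    1.6]
 [ -99.7 -126.7]
 [  -3.9 -126.1]] [128.29059321  95.79794702]
```

Allowing for the rounded lid edges (the visible lid measures 128.3 of 130 mm), the rect's face is at about −127.5 mm and the round's edge at −127.1 mm. That means they touch, and the round centre is where the wedged push left it, so a second push isn't needed. I'll lift clear, check that the bystanders haven't moved, and hand in.

Request:
carry_out:
  moves: [0.41,0.02,0.05,-0.05,0,0,0,0.41,0.05,0.05,-0.03,0,0,0,0.41,0.06,0.03,0,0,0,0,0.41,0.06,0,0,0,0,0,0.41,0,0,0,0,0,0]

```text
clock: 19.82
tcp_pos: [0.6478, -0.1418, 0.191]
orientation: [0.007, 0.927, -0.374, 0.008]
wrist_force: [-0.8, 0.2, 0.6]
finger_gap: 0.0599
```

Run:
```python
from h import *
im=shot('top','pics/top7.png');a=cv2.imread('pics/top0.png');b=cv2.imread('pics/top5.png');c6=cv2.imread('pics/top6.png')
d=lambda u,v,x,y,r:np.abs(u[y-r:y+r,x-r:x+r].astype(int)-v[y-r:y+r,x-r:x+r]).mean().round(2)
for n,x,y,r in(('heart',505,275,25),('small',533,238,17),('jar',189,310,18),('brass',244,346,14),('punch',120,270,36),('brush',262,141,24),('purple',497,152,38),('pink',485,362,40)):
    print(n,'vs top0: now',d(a,im,x,y,r),'top5',d(a,b,x,y,r))
print('rect/round since release',d(c6,im,231,206,32),d(c6,im,290,205,22))
s=env.get_state();print(s['clock'],s['tcp_pos'],s['wrist_force'])
```

```text
heart vs top0: now 27.4 top5 9.01
small vs top0: now 15.89 top5 8.11
jar vs top0: now 11.92 top5 10.22
brass vs top0: now 15.0 top5 25.89
punch vs top0: now 10.06 top5 8.66
brush vs top0: now 10.44 top5 8.93
purple vs top0: now 31.12 top5 7.42
pink vs top0: now 22.62 top5 9.18
rect/round since release 2.54 2.58
19.875 [ 0.64629489 -0.14014619  0.19132827] [-0.37320238  0.60757408  1.16252921]
```

Run:
```python
import cv2
a=cv2.imread('pics/top0.png')
for f in('top5','top7'):
    b=cv2.imread(f'pics/{f}.png')
    for n,x,y,r in(('heart',505,275,25),('small',533,238,17),('jar',189,310,18),('brass',244,346,14),('punch',120,270,36),('brush',262,141,24),('purple',497,152,38),('pink',485,362,40)):
        t=a[y-r:y+r,x-r:x+r];m=cv2.minMaxLoc(cv2.matchTemplate(b[y-r-8:y+r+8,x-r-8:x+r+8],t,cv2.TM_CCOEFF_NORMED));print(f,n,m[3][0]-8,m[3][1]-8,round(m[1],3))
```

```text
top5 heart 0 0 0.994
top5 small 0 0 0.994
top5 jar 0 0 0.995
top5 brass -1 0 0.267
top5 punch 0 0 0.996
top5 brush 0 0 0.994
top5 purple 0 0 0.995
top5 pink 0 0 0.994
top7 heart 1 0 0.22
top7 small 0 0 0.658
top7 jar 0 0 0.995
top7 brass 0 0 0.691
top7 punch 0 0 0.996
top7 brush 0 0 0.994
top7 purple 8 -8 0.331
top7 pink 8 8 0.28
```

No bystander shifted; the low scores are only where the arm hides the object.

```bash
python3 -c "
from workcell import env
print(env.hand_in())"
```

```text
the job is handed in; nothing more can be done
None
```

I pushed both boxes into place and handed the job in at about 20 s of the 72 s allowed. The rectangular box is in the corner, and the round box is beside it against the strip.

- **Rectangular box:** I pushed it forward with both fingers until it was flat on the strip, then slid it left to the end stop. It met the strip with about 11 N and the stop with about 14 N. The last wrist picture shows its sides square to the fence within 0.1°.
- **Round box:** I pushed it forward, then wedged it at 45° against the strip and the rectangular box. The force came out equal in both directions, 6.6 and 6.4 N, which means it was pressing on both.
- **Other items:** the heart box, small box, jar, punch, brush, and the pink and purple boxes matched their starting image positions. The brass weight was partly hidden by the arm at the end, but the visible part had not shifted.

**Disagreement:** the first wrist picture measurement gave an apparent gap of about 3 mm between the two boxes. After allowing for the rounded lid edges, it came to about 0.4 mm, which is within the calibration error. I relied on the contact forces and the unchanged position after release, and did not push again.

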